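# Load the culture flasks into tube-post carriers

### The job

Get every round culture flask on the bench ready for the tube post: each goes into a carrier of its own, standing upright, let down gently all the way to the padded bottom and never dropped in, and its flip cap pressed fully shut over it. No carrier may be left with its cap ajar, the empty ones included. Leave the conical flask and the beaker standing where they are.

Things in the scene. Friction and masses are not known exactly. Their poses are not given: they have to be found in the camera images.
- rack: Steel docking rack, fixed, 140 x 380 mm, holding three short white tube-post carriers in a row along its y axis, 125 mm apart. Origin: centre of its underside; its -x side, where the cap tabs are, faces the robot roughly, z up.
- flask1: Stoppered glass flask with set amber medium in it: ball-shaped bulb 64 mm across (widest 32 mm up) on a flat foot 42 mm across, straight neck 28 mm across from 66 to 101 mm up, a 30 mm bead at 101 to 104 mm, dark stopper to 114 mm; about 0.16 kg. Origin: centre of the underside, z up the neck. Two or three of the like flasks 1 to 3 are there; an absent one reads None.
- flask2: Stoppered glass flask with set amber medium in it: ball-shaped bulb 64 mm across (widest 32 mm up) on a flat foot 42 mm across, straight neck 28 mm across from 66 to 101 mm up, a 30 mm bead at 101 to 104 mm, dark stopper to 114 mm; about 0.16 kg. Origin: centre of the underside, z up the neck. Two or three of the like flasks 1 to 3 are there; an absent one reads None.
- flask3: Stoppered glass flask with set amber medium in it: ball-shaped bulb 64 mm across (widest 32 mm up) on a flat foot 42 mm across, straight neck 28 mm across from 66 to 101 mm up, a 30 mm bead at 101 to 104 mm, dark stopper to 114 mm; about 0.16 kg. Origin: centre of the underside, z up the neck. Two or three of the like flasks 1 to 3 are there; an absent one reads None.
- carrier1_in (a point): Centre of the padded inner floor of the carrier at the rack's left (+y) end, 28 mm above the bench. A round upright can, 106 mm across outside, inside about 96 mm across and 122 mm deep; its rim is 150 mm above the bench. Axes as the rack's.
- cap1 (a joint): Hinge angle of the round grey snap cap (105 mm across, 10 mm thick, top 160 mm above the bench when shut) of the carrier at the rack's left (+y) end: 0 fully shut, growing as it swings up and back about its +x edge, stop at 2.0 rad (leaning back). A stiff hinge: it stays where it is left and takes about 1 N at the tab to move. Starts shut or up to 0.35 rad ajar.
- cap1_tab (a point): Grip point of cap1's thumb tab: a tongue 18 mm wide (along the hinge line), 8 mm thick, sticking out 30 mm from the cap's edge, away from the hinge; the point is 12 mm from its end and 128 mm from the hinge line. Pinched by its two sides from above, it turns between the fingertips as the cap swings.
- cap1_hinge (a point): Centre of cap1's hinge line, 154 mm above the bench, 58 mm from the carrier's axis towards the rack's +x; the hinge line runs along the rack's y.
- carrier2_in (a point): Centre of the padded inner floor of the carrier at the rack's middle, 28 mm above the bench. A round upright can, 106 mm across outside, inside about 96 mm across and 122 mm deep; its rim is 150 mm above the bench. Axes as the rack's.
- cap2 (a joint): Hinge angle of the round grey snap cap (105 mm across, 10 mm thick, top 160 mm above the bench when shut) of the carrier at the rack's middle: 0 fully shut, growing as it swings up and back about its +x edge, stop at 2.0 rad (leaning back). A stiff hinge: it stays where it is left and takes about 1 N at the tab to move. Starts shut or up to 0.35 rad ajar.
- cap2_tab (a point): Grip point of cap2's thumb tab: a tongue 18 mm wide (along the hinge line), 8 mm thick, sticking out 30 mm from the cap's edge, away from the hinge; the point is 12 mm from its end and 128 mm from the hinge line. Pinched by its two sides from above, it turns between the fingertips as the cap swings.
- cap2_hinge (a point): Centre of cap2's hinge line, 154 mm above the bench, 58 mm from the carrier's axis towards the rack's +x; the hinge line runs along the rack's y.
- carrier3_in (a point): Centre of the padded inner floor of the carrier at the rack's right (-y) end, 28 mm above the bench. A round upright can, 106 mm across outside, inside about 96 mm across and 122 mm deep; its rim is 150 mm above the bench. Axes as the rack's.
- cap3 (a joint): Hinge angle of the round grey snap cap (105 mm across, 10 mm thick, top 160 mm above the bench when shut) of the carrier at the rack's right (-y) end: 0 fully shut, growing as it swings up and back about its +x edge, stop at 2.0 rad (leaning back). A stiff hinge: it stays where it is left and takes about 1 N at the tab to move. Starts shut or up to 0.35 rad ajar.
- cap3_tab (a point): Grip point of cap3's thumb tab: a tongue 18 mm wide (along the hinge line), 8 mm thick, sticking out 30 mm from the cap's edge, away from the hinge; the point is 12 mm from its end and 128 mm from the hinge line. Pinched by its two sides from above, it turns between the fingertips as the cap swings.
- cap3_hinge (a point): Centre of cap3's hinge line, 154 mm above the bench, 58 mm from the carrier's axis towards the rack's +x; the hinge line runs along the rack's y.
- conical: Bystander: conical glass flask, 76 mm across the base, 117 mm tall, stands among the round flasks. Origin: centre of its underside.
- beaker: Bystander: glass beaker, 70 mm across, 85 mm tall, stands among the round flasks. Origin: centre of its underside.
Mind the look-alikes: they are no part of the job. Leave any purple or red look-alike of the flask1 alone. What is shaped like the flask2 but red is not meant.

How it is judged:
By the outcome, as a careful person would: the job done as asked, in the order asked, and still so for the second after the job is handed in, with the robot touching nothing.
Of flask1, flask2, flask3 only 2 to 3 are there at a start; the rules pass over those that are not, and their reading is None.
At some moment in a run one of flask1, flask2, flask3 may be knocked a few centimetres aside while the robot is not near it.
It also fails if it takes over 210 s, if anything falls off the work surface, if the arm or the gripper's body presses on something with over 40 N, if the wrist force passes 120 N, or if a joint passes its speed limit or range.

### The arm

A 6-joint arm with a two-finger parallel gripper is mounted at the origin on the work surface. World frame = base frame: x ahead of the robot, y to its left, z up, the work surface at z = 0. Lengths are in m, angles in rad, forces in N, time in s.
With the tool pointing down it reaches from about 0.375 to 0.9 m from the base axis. Payload 3.1 kg.
Tool frame: the origin (TCP) lies at the very end of the fingers, on their centre line; the grasp point (between the pads) lies 19 mm behind it; z points along the fingers, y is the line along which they close (so a half turn about z gives the same grasp; the last joint's range is limited). The gripper opens to 85 mm and grips with 20 to 120 N. Pads are 22 mm wide; open, the fingers measure 114 mm over their backs; the gripper's body (76 mm by 85 mm) begins 54 mm behind the grasp point. The pads swing forward as they close: fully open they stand 13 mm farther back than shut.
Start: joints at [-1.448, 0.527, 1.433, -0, 1.181, -0.178], TCP at [0.186, -0.597, 0.231] pointing down, gripper open.
Joint ranges: [-3.08, 3.08], [-0.75, 2.2], [0.22, 2.44], [-1.43, 4.57], [0, 2.65], [-2.85, 2.85]. Speed limits (rad/s): [2.79, 2.79, 3.14, 3.14, 3.14, 3.14].

### API

Orientations are given as a unit quaternion [x, y, z, w].
In Python, from station import telemetry, snapshot, ticket gives the robot as it stands.
- The arm moves only by the tool move_arm, never from a script. Its argument "commands" is text: rows parted by semicolons, each of 7 numbers parted by spaces: the shift along the tool's x, y, z in mm, then the turn, a rotation vector about the tool's x, y, z in degrees, then the opening, from -1 (shut) to 1 (fully open). A call has exactly 5 rows; each row is the pose to reach, as a shift and turn from the pose commanded when the call began, along the tool's axes at that moment; what a row does not reach only later rows make up. A row lasts 1/8 s, in which the tool goes at most 62.5 mm and 10.7 degrees, less where a joint would pass 70% of its speed; a pose out of reach is approached as far as the arm can. A call with a gripper value outside its range is refused whole. The fingers move at their own pace and stop on an object; "grip_force" is the grip in N (left out, the last holds). Time passes only in rows, so rows that repeat a pose let the fingers close, or fill a call up. It gives the time, the measured TCP pose, the force, the opening and the grip force at its end, in the units of the state.
- telemetry.sense(): the state, without advancing time (a new reading comes with each control period).
- snapshot(name): name is "side" or "top"; returns a dict with "image" (480x640x3 uint8, red, green, blue), "fx", "fy", "cx", "cy" (pixels), "pose" (4x4, takes a point from camera to world coordinates). Camera axes: x right, y down, z forward; pixel columns grow to the right and rows downward; lengths in m; the calibration is good to about 2 mm. A picture is of the moment at which its call begins. There is no depth.
- ticket.sign_off(): hands the job in; it is judged then, once.
The state is a dict: "t": time; "q": joint angles; "qd": joint speeds; "tau": joint torques, N m; "tcp_pos": TCP position; "tool_rot": TCP orientation; "force": force on the tool from outside, world axes, zero at the start; "ft_torque": the same for the moment, N m; "finger_gap": opening from 0.0 (shut) to 1.0 (fully open); "gripper_force": force on a finger pad.
Only numpy, scipy, OpenCV 4.12 (cv2) and the standard library are available. Lean on these libraries where they do the work, as an engineer would, in place of code of your own. Each camera call takes 0.05 s, during which the arm holds its last target. There are 200 camera calls.

## Working session

There is one attempt and no reset: what is moved stays moved. The work goes in short steps, Python scripts to look and compute and a tool call to move; the robot and the scene stay as the last step left them, time stands still between calls to the robot, and variables do not carry over. Pictures are saved under pics/ and viewed, at most 14 in all, crops included, and the job is handed in when it is done.

Besides the shell and the picture viewer there is one more tool, called as name(argument=value, ...) on one line, values as JSON. move_arm: Moves the arm, as the interface text tells. Its arguments: {"type":"object","properties":{"commands":{"type":"string"},"grip_force":{"type":"number"}},"required":["commands"]}

```bash
ls; mkdir -p pics; python3 - <<'E'
from station import telemetry, snapshot
import cv2
for n in("top","side"):
    s=snapshot(n); cv2.imwrite(f"pics/{n}0.png",s["image"][:,:,::-1]); print(n,s["fx"],s["fy"],s["cx"],s["cy"]); print(s["pose"].round(4).tolist() if hasattr(s["pose"],'round') else s["pose"])
print(telemetry.sense())
E
```

```text
pics
top 545.953046193861 545.953046193861 322.1528258307718 232.94240707447372
[[-0.0294, -0.9957, 0.0877, 0.4086], [-0.9996, 0.0298, 0.0026, -0.0074], [-0.0052, -0.0876, -0.9961, 1.1688], [0.0, 0.0, 0.0, 1.0]]
side 609.1162881129502 609.1162881129502 321.08164549102594 228.3729499325651
[[-0.8574, -0.2741, 0.4355, 0.0155], [-0.5145, 0.4724, -0.7156, 0.7789], [-0.0096, -0.8377, -0.5461, 0.7101], [0.0, 0.0, 0.0, 1.0]]
{'t': 0.1, 'q': array([-1.44752840e+00,  5.28401761e-01,  1.43377520e+00, -1.92447006e-05,
        1.18143065e+00, -1.78504518e-01]), 'qd': array([ 0.00132299, -0.00173568, -0.00386084, -0.00046067,  0.00098987,
       -0.00103185]), 'tau': array([-2.15818673e-04, -4.43303096e+01, -1.78586555e+01, -1.48922791e-04,
        3.88130662e-03, -1.24729326e-05]), 'tcp_pos': array([ 0.1856967 , -0.59609087,  0.23041362]), 'tool_rot': array([ 9.88637202e-01,  1.50317890e-01,  1.89262323e-05, -1.00733897e-03]), 'force': array([-0.06448011, -0.11154063,  0.8187677 ]), 'ft_torque': array([-0.00510703,  0.00942613, -0.01217907]), 'gripper_force': 0.0, 'finger_gap': 0.9987228289278995}
```

View pics/top0.png

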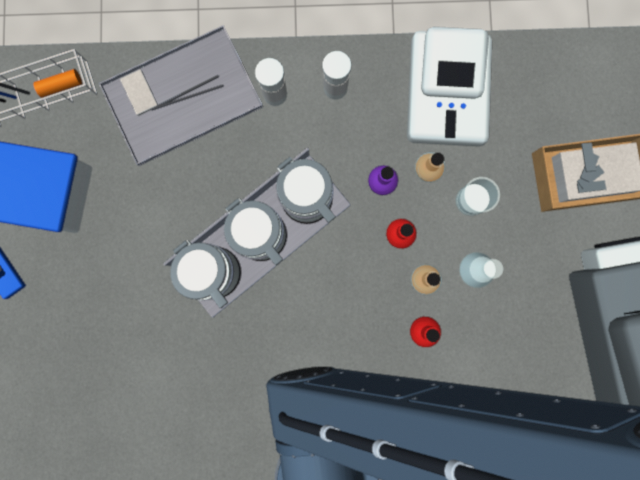

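View pics/side0.png

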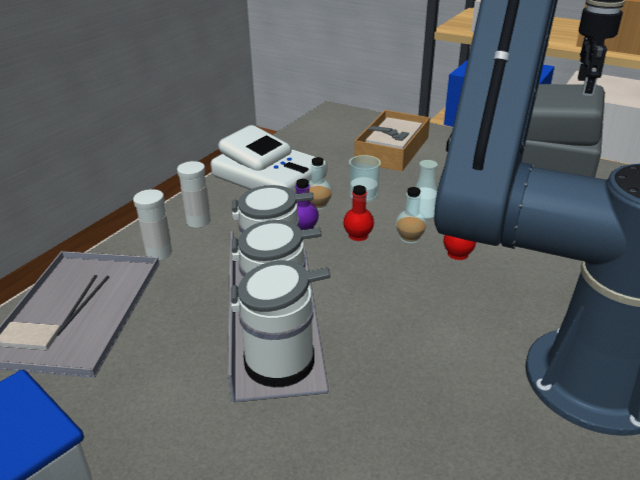

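Top view: ambers at (430,165) and (425,279). Look-alikes are purple (383,180) and reds (401,233) and (426,331); the conical is at (480,268) and the beaker at (477,196). I choose the two ambers. The area under the arm still has to be checked for a third flask. The side view agrees, with ambers at (318,195) and (411,230). Close crops next.

```bash
cat > h.py <<'E'
import numpy as np, cv2
from station import telemetry, snapshot
from scipy.spatial.transform import Rotation as R
def ray(s,u,v):
    P=np.array(s["pose"]); d=P[:3,:3]@np.array([(u-s["cx"])/s["fx"],(v-s["cy"])/s["fy"],1]); return P[:3,3],d
def at(s,u,v,z):
    o,d=ray(s,u,v); return o+d*(z-o[2])/d[2]
def proj(s,p):
    P=np.array(s["pose"]); c=P[:3,:3].T@(np.asarray(p)-P[:3,3]); return np.array([s["fx"]*c[0]/c[2]+s["cx"],s["fy"]*c[1]/c[2]+s["cy"]])
def crop(s,x0,y0,w,h,k,name):
    i=s["image"][y0:y0+h,x0:x0+w,::-1]; cv2.imwrite("pics/"+name,cv2.resize(i,None,fx=k,fy=k,interpolation=cv2.INTER_CUBIC))
E
python3 - <<'E'
from h import *
a=snapshot("top"); crop(a,155,140,200,150+30,4,"rackT.png")
b=snapshot("side")
i=np.hstack([cv2.resize(x["image"][y:y+h,u:u+h],(400,400),interpolation=cv2.INTER_CUBIC) for x,u,y,h in((a,360,130,160),(b,220,170,170))])
cv2.imwrite("pics/c1.png",i[:,:,::-1])
# amber mask in top
for s,n in((a,"top"),(b,"side")):
    hsv=cv2.cvtColor(s["image"],cv2.COLOR_RGB2HSV); m=cv2.inRange(hsv,(10,60,120),(22,160,255))
    k,l,st,c=cv2.connectedComponentsWithStats(m)
    for j in range(1,k):
        if st[j,4]>60: print(n,st[j],c[j].round(1), at(s,*c[j],.032).round(4))
E
```

```text
top [ 542  134   98   75 1274] [576.5 178.4] [ 0.6078 -0.5427  0.032 ]
top [592 141  42   7  82] [611.6 144.2] [ 0.6787 -0.6216  0.032 ]
top [416 154  28  28 502] [428.3 168.5] [ 0.6384 -0.2323  0.032 ]
top [412 265  27  29 492] [423.5 279.2] [ 0.4062 -0.2115  0.032 ]
side [ 604    0   36   69 1456] [626.   41.5] [ 0.2241 -1.8006  0.032 ]
side [435   8  39  36 930] [456.9  28.1] [ 0.8467 -1.6706  0.032 ]
side [ 546   17   38   43 1245] [564.7  38.8] [ 0.4326 -1.7256  0.032 ]
side [ 354  108   91   64 1424] [393.  140.4] [ 0.6104 -0.5648  0.032 ]
side [310 186  21  13 209] [319.8 191.7] [ 0.6365 -0.2376  0.032 ]
side [397 217  29  16 356] [410.6 224.4] [ 0.405  -0.2147  0.032 ]
```

View pics/rackT.png

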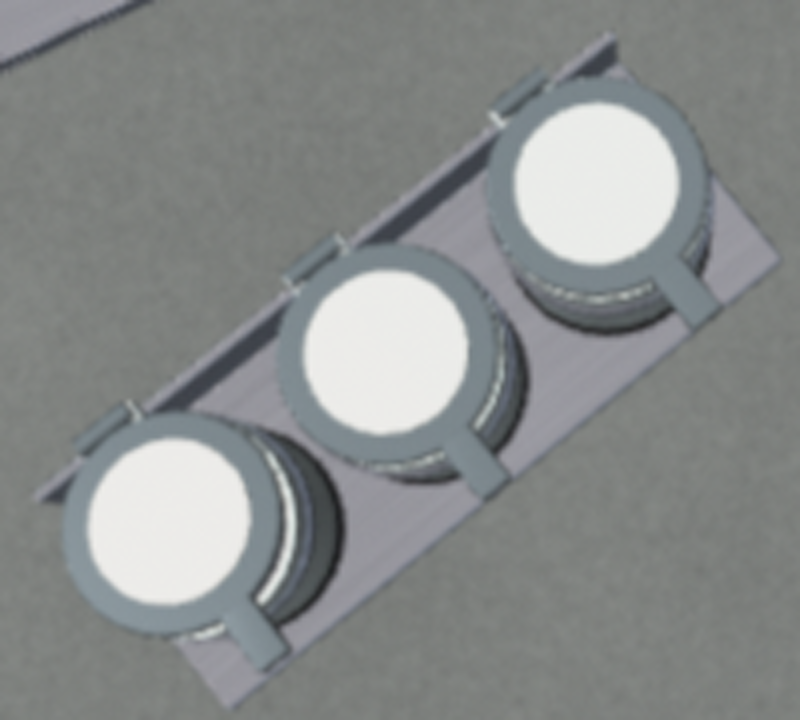

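View pics/c1.png

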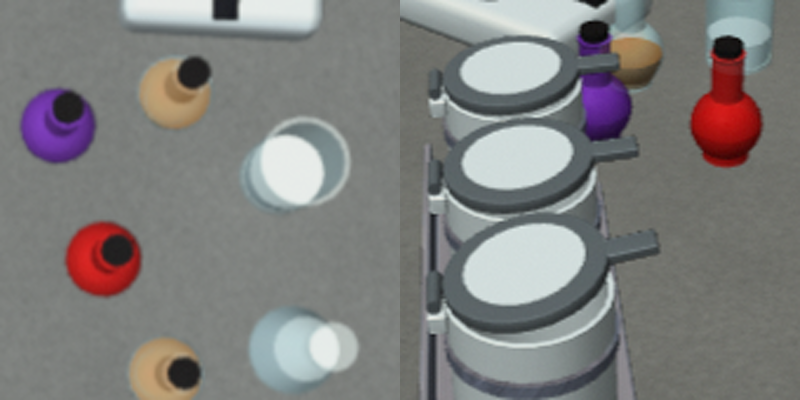

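```bash
cat > rk.py <<'E'
from h import *
from scipy.optimize import least_squares
def pts(p,i):
    x,y,yaw=p[:3]; th=p[3+i]; ex=np.array([np.cos(yaw),np.sin(yaw),0]); ey=np.array([-ex[1],ex[0],0]); ez=np.array([0,0,1.])
    H=np.array([x,y,0])+ex*.058+ey*.125*(1-i)+ez*.154
    f=lambda r,h: H+r*(-ex*np.cos(th)+ez*np.sin(th))+h*(ex*np.sin(th)+ez*np.cos(th))
    return f(.058,.006), f(.140,.003), f(.128,0),H
E
python3 - <<'E'
from rk import *
a=snapshot("top");b=snapshot("side")
T=[((169,521),(276,661)),((386,352),(498,490)),((597,183),(708,318))]
S=[((525,263),(657,242)),((518,157),(637,148)),((511,68),(619,62))]
def res(p):
    r=[]
    for i in range(3):
        q=pts(p,i)
        for k in(0,1):
            r+=list(proj(a,q[k])-(np.array(T[i][k])/4+[154.6,139.6])); r+=list(proj(b,q[k])-((np.array(S[i][k])-[400,0])/2.353+[219.8,169.8]))
    return np.array(r)
o=least_squares(res,[.5,.15,.55,.1,.1,.1],loss="soft_l1")
print(o.x.round(4)); print(res(o.x).reshape(3,2,4).round(1).tolist())
for i in range(3): print(i+1,[t.round(4).tolist() for t in pts(o.x,i)[2:]])
# flask via stoppers (top crop 2.5x off 360,130; px)
for c in((193,71),(184,374)): print(at(a,c[0]/2.5+359.8,c[1]/2.5+129.8,.114).round(4))
# bystanders
print("conical",at(a,481-1,268,.02).round(3),"purple",at(a,58/2.5+360,126/2.5+130,.032).round(3),"red",at(a,103/2.5+360,260/2.5+130,.032).round(3), at(a,426,331,.032).round(3),"beaker",at(a,284/2.5+360,172/2.5+130,.0).round(3),at(a,309/2.5+360,161/2.5+130,.085).round(3))
E
```

```text
[0.51   0.1255 0.6552 0.1526 0.0563 0.032 ]
[[[0.5, 0.3, -0.6, 0.5], [0.4, 0.3, -0.3, -0.3]], [[0.4, 0.3, -0.4, 0.4], [0.1, 0.1, -0.4, -0.2]], [[0.2, 0.5, -0.3, 0.1], [0.3, 0.7, -0.5, -0.2]]]
1 [[0.3795, 0.1829, 0.1735], [0.4799, 0.2599, 0.154]]
2 [[0.4547, 0.083, 0.1612], [0.556, 0.1608, 0.154]]
3 [[0.5308, -0.0162, 0.1581], [0.6322, 0.0617, 0.154]]
[ 0.6418 -0.234   0.114 ]
[ 0.4054 -0.2158  0.114 ]
conical [ 0.426 -0.333  0.02 ] purple [ 0.616 -0.136  0.032] red [ 0.502 -0.169  0.032] [ 0.3   -0.212  0.032] beaker [ 0.576 -0.333  0.   ] [ 0.572 -0.33   0.085]
```

```bash
cat > go.py <<'E'
from h import *
RX,RY,YAW=.510,.1255,.6552
ex=np.array([np.cos(YAW),np.sin(YAW),0]); ey=np.array([-ex[1],ex[0],0])
Rt=R.from_matrix(np.c_[ex,-ey,[0,0,-1]])
def rack(w): d=np.array(w)-[RX,RY,0]; return np.array([d@ex,d@ey,w[2]])
def world(r): return np.array([RX,RY,0])+ex*r[0]+ey*r[1]+np.array([0,0,r[2]])
def st():
    s=telemetry.sense(); T=R.from_quat(s["tool_rot"]); print("t%.2f rackpos"%s["t"],(rack(s["tcp_pos"])*1e3).round(1),"F",s["force"].round(1),"gap %.3f g %.1f"%(s["finger_gap"],s["gripper_force"]),"turn",np.degrees((T.inv()*Rt).as_rotvec()).round(2)); return s,T
def go(r):  # shift from now to rack pos (mm, deg)
    s,T=st(); print("to",r,"shift",(T.inv().apply(world(r)-s["tcp_pos"])*1e3).round(1))
E
python3 - <<'E'
from go import *
go([-.070,-.125,.220])
for n,w in dict(A=(.639,-.2345,0),B=(.4055,-.214,0)).items(): print(n,(rack(w)*1e3).round(1))
E
```

```text
t0.30 rackpos [-697.  -374.9  230.9] F [-0.2  0.9  1.1] gap 0.998 g 0.0 turn [-4.000e-02 -2.000e-02 -2.025e+01]
to [-0.07, -0.125, 0.22] shift [ 501.8 -451.5   11.4]
A [-117.1 -364.1    0. ]
B [-289.7 -205.5    0. ]
```

move_arm(commands="45 -40 -20 0 0 -7 1; 90 -80 -20 0 0 -14 1; 135 -120 -20 0 0 -20.25 1; 180 -160 -20 0 0 -20.25 1; 225 -200 -20 0 0 -20.25 1")

```text
t: 0.92
tcp_pos: [0.342, -0.3373, 0.2515]
tool_rot: [0.947, 0.321, 0.0, 0.0]
force: [0.3, -0.5, 0.1]
finger_gap: 1.003
gripper_force: 0.0
```

```bash
python3 - <<'E'
from go import *
go([-.070,-.125,.210])
E
```

```text
t0.93 rackpos [-415.2 -264.6  251.5] F [ 0.3 -0.5  0.1] gap 1.003 g 0.0 turn [ 0.05 -0.01 -0.03]
to [-0.07, -0.125, 0.21] shift [ 345.1 -139.8   41.5]
```

move_arm(commands="58 -23 7 0 0 0 0.4; 116 -46 14 0 0 0 0.1; 174 -70 21 0 0 0 0.1; 232 -94 28 0 0 0 0.1; 290 -118 35 0 0 0 0.1")

```text
t: 1.55
tcp_pos: [0.499, -0.0691, 0.2167]
tool_rot: [0.947, 0.322, 0.0, 0.0]
force: [0.5, -0.8, -0.8]
finger_gap: 0.55
gripper_force: 0.0
```

move_arm(commands="30 -12 4 0 0 0 0.1; 55 -22 6 0 0 0 0.1; 55 -22 6 0 0 0 0.1; 55 -22 6 0 0 0 0.1; 55 -22 6 0 0 0 0.1")

```text
t: 2.17
tcp_pos: [0.5277, -0.0208, 0.2107]
tool_rot: [0.947, 0.321, -0.0, 0.0]
force: [-0.5, -0.2, -0.2]
finger_gap: 0.549
gripper_force: 0.0
```

```bash
python3 - <<'E'
from go import *
go([-.070,-.125,.146])
a=snapshot("top");b=snapshot("side")
i=np.hstack([cv2.resize(x["image"],(400,300),interpolation=cv2.INTER_AREA) for x in(a,b)])
i2=np.hstack([cv2.resize(a["image"][120:360,240:560],(400,300)),cv2.resize(b["image"][150:330,200:440],(400,300))])
cv2.imwrite("pics/s1.png",np.vstack([i,i2])[:,:,::-1])
E
```

```text
t2.17 rackpos [ -75.1 -126.8  210.7] F [-0.5 -0.2 -0.2] gap 0.549 g 0.0 turn [ 0.    0.02 -0.08]
to [-0.07, -0.125, 0.146] shift [ 5.1 -1.8 64.7]
```

View pics/s1.png

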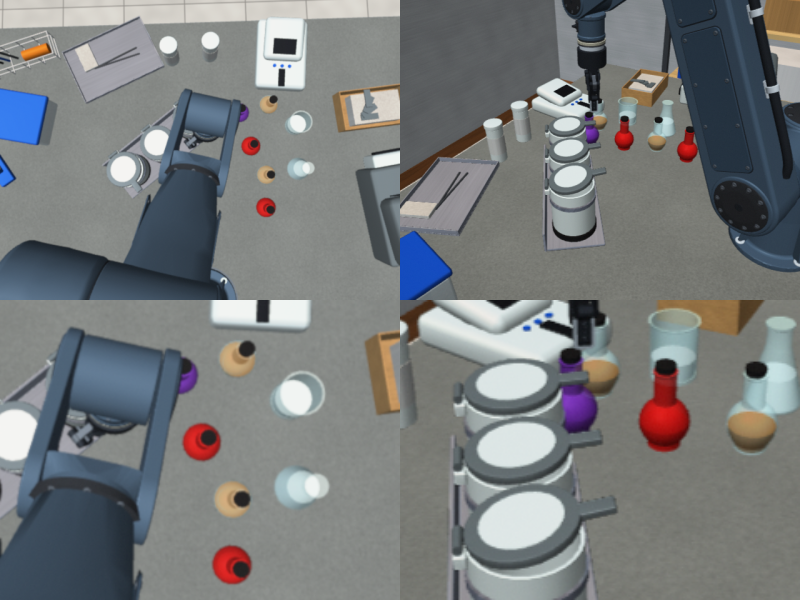

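No third flask shows, so there are two ambers, unmoved. Next I lower onto tab 3 and pinch it.

move_arm(commands="4 -2 20 0 0 0 0.1; 4 -2 45 0 0 0 0.1; 4 -2 63 0 0 0 0.1; 4 -2 63 0 0 0 0.1; 4 -2 63 0 0 0 0")

```text
t: 2.9
tcp_pos: [0.5306, -0.0163, 0.1482]
tool_rot: [0.947, 0.321, 0.0, 0.0]
force: [-0.8, -0.3, -0.2]
finger_gap: 0.499
gripper_force: 0.0
```

move_arm(commands="0 0 0 0 0 0 -1; 0 0 0 0 0 0 -1; 0 0 0 0 0 0 -1; 0 0 0 0 0 0 -1; 0 0 0 0 0 0 -1", grip_force=30)

```text
t: 3.52
tcp_pos: [0.5312, -0.0167, 0.1481]
tool_rot: [0.947, 0.322, 0.001, 0.001]
force: [1.5, -4.9, 1.9]
finger_gap: 0.203
gripper_force: 32.3
```

```bash
python3 - <<'E'
from go import *
st()
# arc table, shifts from th0
for th0 in (.03,.06):
  H=.128
  print([(int(1000*th),round(128*(np.cos(th0)-np.cos(th)),1),round(128*(np.sin(th0)-np.sin(th)),1)) for th in np.arange(.15,1.9,.12)])
E
```

```text
t3.52 rackpos [ -69.9 -125.7  148.1] F [ 1.5 -4.9  1.9] gap 0.203 g 32.3 turn [ 0.16 -0.05  0.02]
[(150, np.float64(1.4), np.float64(-15.3)), (270, np.float64(4.6), np.float64(-30.3)), (390, np.float64(9.6), np.float64(-44.8)), (510, np.float64(16.2), np.float64(-58.6)), (630, np.float64(24.5), np.float64(-71.6)), (750, np.float64(34.3), np.float64(-83.4)), (870, np.float64(45.4), np.float64(-94.0)), (990, np.float64(57.7), np.float64(-103.2)), (1110, np.float64(71.0), np.float64(-110.8)), (1230, np.float64(85.2), np.float64(-116.8)), (1350, np.float64(99.9), np.float64(-121.1)), (1470, np.float64(115.1), np.float64(-123.5)), (1590, np.float64(130.4), np.float64(-124.1)), (1710, np.float64(145.7), np.float64(-122.9)), (1830, np.float64(160.8), np.float64(-119.9))]
[(150, np.float64(1.2), np.float64(-11.5)), (270, np.float64(4.4), np.float64(-26.5)), (390, np.float64(9.4), np.float64(-41.0)), (510, np.float64(16.1), np.float64(-54.8)), (630, np.float64(24.3), np.float64(-67.7)), (750, np.float64(34.1), np.float64(-79.6)), (870, np.float64(45.2), np.float64(-90.2)), (990, np.float64(57.5), np.float64(-99.3)), (1110, np.float64(70.9), np.float64(-107.0)), (1230, np.float64(85.0), np.float64(-113.0)), (1350, np.float64(99.7), np.float64(-117.2)), (1470, np.float64(114.9), np.float64(-119.7)), (1590, np.float64(130.2), np.float64(-120.3)), (1710, np.float64(145.5), np.float64(-119.1)), (1830, np.float64(160.6), np.float64(-116.0))]
```

move_arm(commands="1 -15 -0 0 0 0 -1; 1.4 -15.3 0 0 0 0 -1; 1.4 0 -15 0 0 0 -1; 1.4 0 -15 0 0 0 -1; 1.4 0 -15 0 0 0 -1")

```text
t: 4.15
tcp_pos: [0.5325, -0.0158, 0.1628]
tool_rot: [0.947, 0.322, 0.001, 0.001]
force: [3.2, -5.2, 0.3]
finger_gap: 0.2
gripper_force: 32.7
```

That was a slip of mine: the first two rows put the lift into y instead of z. I'll check that nothing shifted.

```bash
python3 - <<'E'
from go import *
st()
b=snapshot("side")
cv2.imwrite("pics/s2.png",cv2.resize(b["image"][120:300,200:440],(800,600),interpolation=cv2.INTER_CUBIC)[:,:,::-1])
E
```

```text
t4.15 rackpos [ -68.2 -125.7  162.8] F [ 3.2 -5.2  0.3] gap 0.200 g 32.7 turn [ 0.2  -0.08 -0.  ]
```

View pics/s2.png

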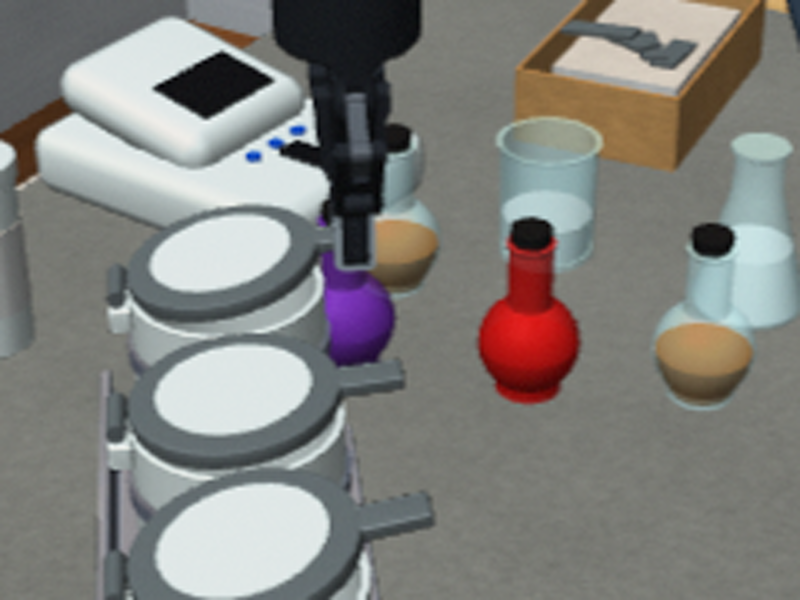

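The tab is still held at (335,238) in the crop and the cap has lifted about 0.15 rad with nothing disturbed. I'll continue the arc, with x and z only.

move_arm(commands="3 0 -15 0 0 0 -1; 8 0 -29.5 0 0 0 -1; 15 0 -43 0 0 0 -1; 23 0 -56 0 0 0 -1; 33 0 -68 0 0 0 -1")

```text
t: 4.82
tcp_pos: [0.5588, 0.0047, 0.2299]
tool_rot: [0.947, 0.322, 0.001, 0.002]
force: [7.5, -4.6, -7.9]
finger_gap: 0.202
gripper_force: 31.1
```

move_arm(commands="11 0 -10.5 0 0 0 -1; 23.5 0 -20 0 0 0 -1; 36.5 0 -27.5 0 0 0 -1; 51 0 -33.5 0 0 0 -1; 65.5 0 -37.5 0 0 0 -1")

```text
t: 5.45
tcp_pos: [0.6089, 0.0434, 0.2672]
tool_rot: [0.947, 0.322, -0.002, 0.002]
force: [2.7, -7.4, -2.2]
finger_gap: 0.198
gripper_force: 30.8
```

move_arm(commands="15 0 -2.5 0 0 0 -1; 30.5 0 -3 0 0 0 -1; 46 0 -2 0 0 0 -1; 50 0 -1 0 0 0 -1; 50 0 -1 0 0 0 -1")

```text
t: 6.08
tcp_pos: [0.6496, 0.0745, 0.2694]
tool_rot: [0.947, 0.322, 0.0, 0.002]
force: [2.2, -5.3, 4.0]
finger_gap: 0.199
gripper_force: 31.5
```

move_arm(commands="0 0 0 0 0 0 0; 0 0 0 0 0 0 0.1; 0 0 -10 0 0 0 0.1; 0 0 -30 0 0 0 0.1; 0 0 -40 0 0 0 0.1")

```text
t: 6.7
tcp_pos: [0.6494, 0.0758, 0.3108]
tool_rot: [0.947, 0.322, 0.001, 0.0]
force: [-0.1, -0.4, -0.6]
finger_gap: 0.549
gripper_force: 0.0
```

```bash
python3 - <<'E'
from go import *
st()
b=snapshot("side");a=snapshot("top")
i=np.hstack([cv2.resize(a["image"],(400,300),interpolation=cv2.INTER_AREA),cv2.resize(b["image"][100:340,160:480],(400,300))])
cv2.imwrite("pics/s3.png",i[:,:,::-1])
for s,n in((a,"top"),(b,"side")):
    hsv=cv2.cvtColor(s["image"],cv2.COLOR_RGB2HSV); m=cv2.inRange(hsv,(10,60,120),(22,160,255))
    k,l,st_,c=cv2.connectedComponentsWithStats(m)
    for j in range(1,k):
        w=at(s,*c[j],.032)
        if st_[j,4]>60 and -.45<w[1]: print(n,c[j].round(1),st_[j,4], w.round(4))
E
```

```text
t6.70 rackpos [  80.2 -124.3  310.8] F [-0.1 -0.4 -0.6] gap 0.549 g 0.0 turn [ 0.07 -0.1   0.02]
top [47.4 80.2] 61 [0.8556 0.576  0.032 ]
top [428.4 168.5] 505 [ 0.6384 -0.2324  0.032 ]
top [423.6 279.2] 499 [ 0.4062 -0.2118  0.032 ]
side [318.9 192. ] 235 [ 0.6372 -0.2353  0.032 ]
side [410.6 224.4] 359 [ 0.4048 -0.2146  0.032 ]
```

View pics/s3.png

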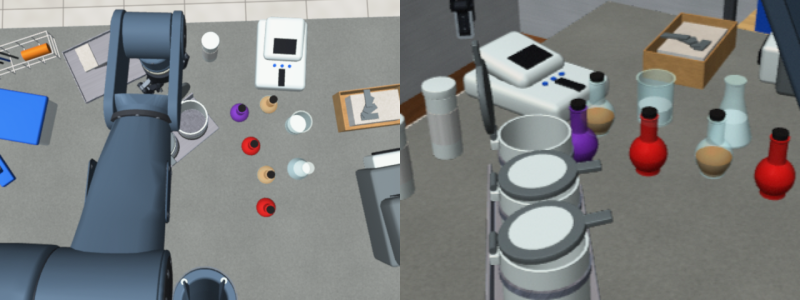

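Cap 3 stands open at about 1.7 rad in the side view. Next I open cap 2 the same way.

move_arm(commands="-50 -20 0 0 0 0 0.1; -100 -60 0 0 0 0 0.1; -150 -100 20 0 0 0 0.1; -150 -124 60 0 0 0 0.1; -150 -124 90 0 0 0 0.1")

```text
t: 7.42
tcp_pos: [0.451, 0.0835, 0.2179]
tool_rot: [0.947, 0.322, -0.001, -0.001]
force: [0.7, -0.1, -0.6]
finger_gap: 0.552
gripper_force: 0.0
```

move_arm(commands="0 0 0 0 0 0 0.1; 0 0 20 0 0 0 0.1; 0 0 45 0 0 0 0.1; 0 0 69 0 0 0 0.1; 0 0 69 0 0 0 0.1")

```text
t: 8.05
tcp_pos: [0.4546, 0.0823, 0.1497]
tool_rot: [0.947, 0.322, -0.001, -0.0]
force: [0.7, 0.3, 0.4]
finger_gap: 0.549
gripper_force: 0.0
```

```bash
python3 - <<'E'
from go import *
go([-.070,0,.151])
E
```

```text
t8.05 rackpos [-70.3  -0.5 149.7] F [0.7 0.3 0.4] gap 0.549 g 0.0 turn [-0.08  0.08 -0.02]
to [-0.07, 0, 0.151] shift [ 0.3 -0.5 -1.3]
```

move_arm(commands="0 0 0 0 0 0 -1; 0 0 0 0 0 0 -1; 0 0 0 0 0 0 -1; 0 0 0 0 0 0 -1; 0 0 0 0 0 0 -1")

```text
t: 8.68
tcp_pos: [0.4555, 0.0824, 0.1506]
tool_rot: [0.947, 0.322, 0.001, 0.0]
force: [2.3, -0.0, 0.7]
finger_gap: 0.197
gripper_force: 33.6
```

move_arm(commands="1 0 -11.5 0 0 0 -1; 4.5 0 -26.5 0 0 0 -1; 9.5 0 -41 0 0 0 -1; 16 0 -55 0 0 0 -1; 24.5 0 -67.5 0 0 0 -1")

```text
t: 9.3
tcp_pos: [0.4744, 0.0972, 0.2177]
tool_rot: [0.947, 0.322, 0.0, 0.0]
force: [4.9, -0.4, -7.6]
finger_gap: 0.202
gripper_force: 31.6
```

move_arm(commands="10 0 -12 0 0 0 -1; 21 0 -22.5 0 0 0 -1; 33 0 -31.5 0 0 0 -1; 46.5 0 -39 0 0 0 -1; 60.5 0 -45 0 0 0 -1")

```text
t: 9.93
tcp_pos: [0.5213, 0.1335, 0.2627]
tool_rot: [0.947, 0.322, -0.002, 0.001]
force: [2.0, -4.7, -4.8]
finger_gap: 0.2
gripper_force: 30.6
```

move_arm(commands="15 0 -4 0 0 0 -1; 30 0 -6.5 0 0 0 -1; 45 0 -7 0 0 0 -1; 60.5 0 -6 0 0 0 -1; 64 0 -5 0 0 0 -1")

```text
t: 10.55
tcp_pos: [0.574, 0.1739, 0.2689]
tool_rot: [0.947, 0.322, 0.001, 0.0]
force: [1.2, -4.7, 7.3]
finger_gap: 0.201
gripper_force: 33.3
```

move_arm(commands="0 0 0 0 0 0 -1; 0 0 0 0 0 0 0.1; 0 0 0 0 0 0 0.1; 0 0 -20 0 0 0 0.1; 0 0 -40 0 0 0 0.1")

```text
t: 11.18
tcp_pos: [0.572, 0.1738, 0.3072]
tool_rot: [0.947, 0.322, -0.001, -0.001]
force: [0.7, 0.3, 0.6]
finger_gap: 0.55
gripper_force: 0.0
```

```bash
python3 - <<'E'
from go import *
go([-.117,-.364,.31]);go([-.2897,-.2055,.31])
E
```

```text
t11.18 rackpos [ 78.6   0.6 307.2] F [0.7 0.3 0.6] gap 0.550 g 0.0 turn [-0.13  0.06  0.01]
to [-0.117, -0.364, 0.31] shift [-195.6  364.5   -3.4]
t11.18 rackpos [ 78.6   0.6 307.2] F [0.7 0.3 0.6] gap 0.550 g 0.0 turn [-0.13  0.06  0.01]
to [-0.2897, -0.2055, 0.31] shift [-368.3  206.    -2.8]
```

move_arm(commands="-58 20 0 0 0 0 0.3; -110 55 0 0 0 0 0.3; -140 110 0 0 0 0 0.3; -165 165 20 0 0 0 0.3; -180 220 40 0 0 0 0.3")

```text
t: 11.8
tcp_pos: [0.564, -0.1121, 0.2674]
tool_rot: [0.947, 0.321, 0.001, -0.0]
force: [0.5, 0.1, -0.7]
finger_gap: 0.65
gripper_force: 0.0
```

move_arm(commands="-5 50 20 0 0 0 0.3; -15 100 45 0 0 0 0.3; -15.5 144 67 0 0 0 0.3; -15.5 144 67 0 0 0 0.3; -15.5 144 67 0 0 0 0.3")

```text
t: 12.42
tcp_pos: [0.6389, -0.2335, 0.2]
tool_rot: [0.947, 0.322, -0.0, -0.001]
force: [-0.0, -0.1, 1.0]
finger_gap: 0.65
gripper_force: 0.0
```

```bash
cat > fl.py <<'E'
from go import *
def flasks():
    for n in("top","side"):
        s=snapshot(n); hsv=cv2.cvtColor(s["image"],cv2.COLOR_RGB2HSV); m=cv2.inRange(hsv,(10,60,120),(22,160,255))
        k,l,t,c=cv2.connectedComponentsWithStats(m)
        for j in range(1,k):
            w=at(s,*c[j],.032)
            if t[j,4]>60 and -.45<w[1]<.3: print(n,c[j].round(1),t[j,4],w.round(4),(rack(w)*1e3).round(1))
    return s
E
python3 - <<'E'
from fl import *
go([-.117,-.364,.071]); b=flasks()
crop(b,200,80,240,180,2,"s4.png")
E
```

```text
t12.43 rackpos [-116.5 -363.2  200. ] F [-0.  -0.1  1. ] gap 0.650 g 0.0 turn [-0.14 -0.   -0.  ]
to [-0.117, -0.364, 0.071] shift [ -0.5   1.1 129. ]
side [318.8 192.2] 242 [ 0.6372 -0.2346  0.032 ] [-118.6 -363.    32. ]
side [410.7 224.6] 364 [ 0.4046 -0.2143  0.032 ] [-290.6 -205.2   32. ]
```

View pics/s4.png

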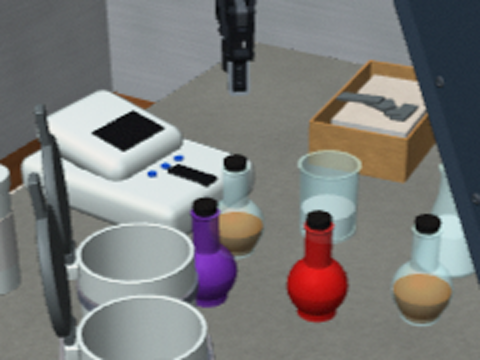

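The gripper hovers over amber A at (237,205) in the crop, caps 2 and 3 are open, and nothing has shifted. I'll descend and grip the neck.

move_arm(commands="-0.5 0.5 40 0 0 0 0.3; -0.5 0.5 80 0 0 0 0.3; -0.5 0.5 110 0 0 0 0.3; -0.5 0.5 127 0 0 0 0.3; -0.5 0.5 127 0 0 0 0.3")

```text
t: 13.15
tcp_pos: [0.6389, -0.2343, 0.0733]
tool_rot: [0.947, 0.322, -0.0, -0.001]
force: [0.4, -1.1, 0.7]
finger_gap: 0.646
gripper_force: 0.0
```

move_arm(commands="0 0 0 0 0 0 -0.2; 0 0 0 0 0 0 -1; 0 0 0 0 0 0 -1; 0 0 0 0 0 0 -1; 0 0 0 0 0 0 -1")

```text
t: 13.78
tcp_pos: [0.6407, -0.236, 0.0755]
tool_rot: [0.947, 0.322, 0.001, 0.001]
force: [0.4, -0.0, 5.8]
finger_gap: 0.319
gripper_force: 30.1
```

```bash
python3 - <<'E'
from go import *
go([0,-.125,.25])
E
```

```text
t13.78 rackpos [-116.6 -366.3   75.5] F [ 0.4 -0.   5.8] gap 0.319 g 30.1 turn [ 0.2  -0.1  -0.01]
to [0, -0.125, 0.25] shift [ 116.9 -240.7 -175.1]
```

move_arm(commands="0 0 -10 0 0 0 -1; 0 0 -40 0 0 0 -1; 0 0 -85 0 0 0 -1; 0 0 -130 0 0 0 -1; 0 0 -180 0 0 0 -1")

```text
t: 14.4
tcp_pos: [0.6382, -0.2346, 0.2541]
tool_rot: [0.947, 0.322, -0.001, -0.001]
force: [0.4, -0.5, -1.7]
finger_gap: 0.32
gripper_force: 29.7
```

move_arm(commands="20 -40 0 0 0 0 -1; 45 -90 0 0 0 0 -1; 70 -140 0 0 0 0 -1; 93 -190 0 0 0 0 -1; 110 -230 0 0 0 0 -1")

```text
t: 15.02
tcp_pos: [0.5848, 0.0165, 0.2534]
tool_rot: [0.947, 0.322, -0.001, -0.001]
force: [0.9, -0.7, -0.4]
finger_gap: 0.318
gripper_force: 30.0
```

move_arm(commands="5 -8 0 0 0 0 -1; 6 -9 0 0 0 0 -1; 6 -9 0 0 0 0 -1; 6 -9 0 0 0 0 -1; 6 -9 0 0 0 0 -1")

```text
t: 15.65
tcp_pos: [0.5858, 0.024, 0.2534]
tool_rot: [0.947, 0.321, -0.0, -0.0]
force: [-0.6, -0.2, -1.9]
finger_gap: 0.316
gripper_force: 30.0
```

```bash
python3 - <<'E'
from fl import *
go([0,-.125,.15]); b=flasks(); 
crop(b,180,60,240,180,3,"s5.png")
E
```

```text
t15.65 rackpos [  -1.7 -126.7  253.4] F [-0.6 -0.2 -1.9] gap 0.316 g 30.0 turn [-0.    0.01 -0.08]
to [0, -0.125, 0.15] shift [  1.7  -1.7 103.4]
top [306.7 189.4] 315 [0.6016 0.0255 0.032 ] [  11.7 -135.1   32. ]
top [423.5 279.2] 494 [ 0.4061 -0.2116  0.032 ] [-287.8 -204.    32. ]
side [265.6 175.5] 436 [ 0.7869 -0.2396  0.032 ] [  -3.  -458.2   32. ]
side [410.7 224.5] 360 [ 0.4047 -0.2145  0.032 ] [-290.7 -205.4   32. ]
```

View pics/s5.png

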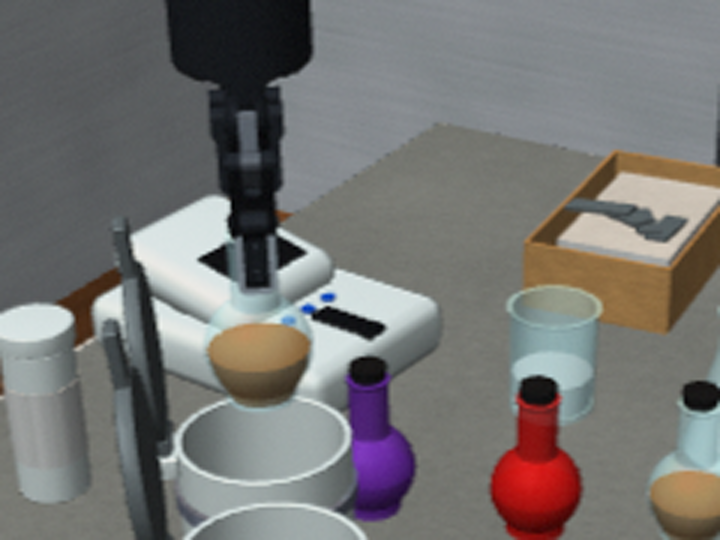

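move_arm(commands="1.5 -1.5 35 0 0 0 -1; 1.5 -1.5 75 0 0 0 -1; 1.5 -1.5 105 0 0 0 -1; 1.5 -1.5 128 0 0 0 -1; 1.5 -1.5 138 0 0 0 -1")

```text
t: 16.38
tcp_pos: [0.5853, 0.027, 0.1142]
tool_rot: [0.947, 0.322, -0.001, -0.001]
force: [-0.1, 0.5, -2.0]
finger_gap: 0.319
gripper_force: 30.0
```

move_arm(commands="0 0 2 0 0 0 -1; 0 0 4 0 0 0 -1; 0 0 6 0 0 0 -1; 0 0 8 0 0 0 -1; 0 0 8 0 0 0 -1")

```text
t: 17.0
tcp_pos: [0.5859, 0.0271, 0.1077]
tool_rot: [0.947, 0.322, 0.0, 0.0]
force: [0.3, -0.8, -1.2]
finger_gap: 0.315
gripper_force: 30.0
```

move_arm(commands="0 0 1 0 0 0 -1; 0 0 2 0 0 0 -1; 0 0 3 0 0 0 -1; 0 0 3 0 0 0 -1; 0 0 3 0 0 0 -1")

```text
t: 17.62
tcp_pos: [0.5859, 0.0271, 0.1046]
tool_rot: [0.947, 0.322, -0.0, 0.0]
force: [-0.1, -0.5, -1.7]
finger_gap: 0.319
gripper_force: 30.0
```

move_arm(commands="0 0 0.5 0 0 0 -1; 0 0 1 0 0 0 -1; 0 0 1.5 0 0 0 -1; 0 0 1.5 0 0 0 -1; 0 0 1.5 0 0 0 -1")

```text
t: 18.25
tcp_pos: [0.5861, 0.0271, 0.1035]
tool_rot: [0.947, 0.322, 0.0, 0.0]
force: [0.1, 0.3, 3.8]
finger_gap: 0.315
gripper_force: 30.4
```

Contact force rose to +3.8 N, so the flask stands on the pad. I'll open slightly and withdraw.

move_arm(commands="0 0 0 0 0 0 -0.2; 0 0 0 0 0 0 -0.05; 0 0 0 0 0 0 -0.05; 0 0 0 0 0 0 -0.05; 0 0 0 0 0 0 -0.05")

```text
t: 18.88
tcp_pos: [0.5868, 0.0266, 0.1034]
tool_rot: [0.947, 0.322, 0.001, 0.001]
force: [3.5, -4.1, 2.4]
finger_gap: 0.472
gripper_force: 1.8
```

move_arm(commands="0 0 -15 0 0 0 -0.05; 0 0 -40 0 0 0 -0.05; 0 0 -80 0 0 0 -0.05; 0 0 -120 0 0 0 0; 0 0 -170 0 0 0 0.1")

```text
t: 19.5
tcp_pos: [0.5838, 0.0282, 0.2739]
tool_rot: [0.947, 0.322, -0.002, -0.002]
force: [0.4, -0.9, 0.7]
finger_gap: 0.55
gripper_force: 0.0
```

```bash
python3 - <<'E'
from fl import *
go([-.290,-.2055,.2]); b=flasks(); 
crop(b,180,100,240,180,3,"s6.png")
E
```

```text
t19.50 rackpos [  -0.8 -122.2  273.9] F [ 0.4 -0.9  0.7] gap 0.550 g 0.0 turn [-0.24  0.14  0.02]
to [-0.29, -0.2055, 0.2] shift [-289.1   83.5   74.3]
top [303.7 196.7] 407 [0.5863 0.0321 0.032 ] [   3.6 -120.5   32. ]
top [423.6 279.2] 495 [ 0.4062 -0.2117  0.032 ] [-287.8 -204.1   32. ]
side [410.6 224.5] 360 [ 0.4048 -0.2145  0.032 ] [-290.6 -205.5   32. ]
```

View pics/s6.png

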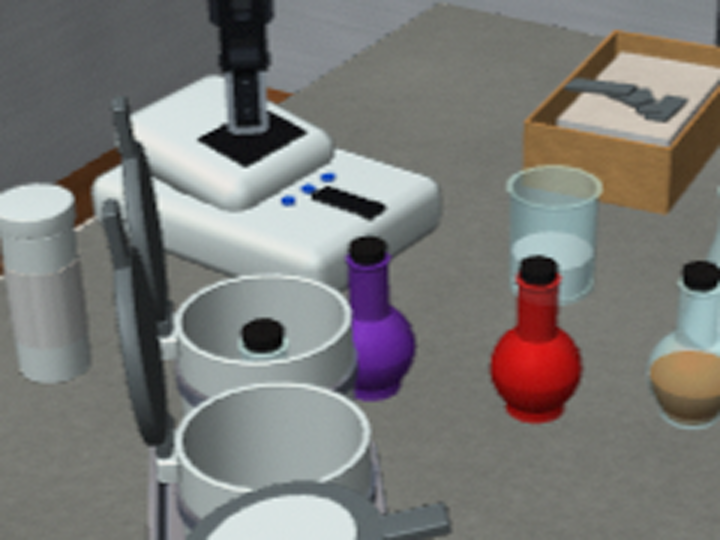

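Flask A stands upright, centred in carrier 3, with its stopper at (263,335) below the rim. Now flask B.

move_arm(commands="-55 15 0 0 0 0 0.3; -112 30 0 0 0 0 0.3; -170 48 20 0 0 0 0.3; -228 65 45 0 0 0 0.3; -280 80 70 0 0 0 0.3")

```text
t: 20.23
tcp_pos: [0.4117, -0.2059, 0.2032]
tool_rot: [0.947, 0.322, 0.0, -0.001]
force: [0.9, -0.6, -1.4]
finger_gap: 0.649
gripper_force: 0.0
```

move_arm(commands="-9.5 3 4 0 0 0 0.3; -9.5 3 20 0 0 0 0.3; -9.5 3 50 0 0 0 0.3; -9.5 3 60 0 0 0 0.3; -9.5 3 60 0 0 0 0.3")

```text
t: 20.85
tcp_pos: [0.4077, -0.2131, 0.1435]
tool_rot: [0.947, 0.322, -0.0, -0.001]
force: [0.1, -0.6, 1.1]
finger_gap: 0.653
gripper_force: 0.0
```

```bash
python3 - <<'E'
from fl import *
go([-.290,-.2052,.074]); b=flasks(); 
E
```

```text
t20.85 rackpos [-287.4 -206.1  143.5] F [ 0.1 -0.6  1.1] gap 0.653 g 0.0 turn [-0.11  0.    0.05]
to [-0.29, -0.2052, 0.074] shift [-2.6 -0.8 69.5]
top [305.8 196.3] 498 [0.5869 0.0276 0.032 ] [   1.4 -124.5   32. ]
top [419.4 275.3] 248 [ 0.4144 -0.2034  0.032 ] [-276.2 -202.6   32. ]
side [410.7 224.5] 363 [ 0.4046 -0.2145  0.032 ] [-290.7 -205.3   32. ]
```

move_arm(commands="-2.5 -0.8 20 0 0 0 0.3; -2.5 -0.8 40 0 0 0 0.3; -2.5 -0.8 60 0 0 0 0.3; -2.5 -0.8 69 0 0 0 0.3; -2.5 -0.8 69 0 0 0 0.3")

```text
t: 21.58
tcp_pos: [0.4055, -0.215, 0.0748]
tool_rot: [0.947, 0.322, 0.0, -0.0]
force: [1.3, 0.1, -0.3]
finger_gap: 0.65
gripper_force: 0.0
```

move_arm(commands="0 0 0 0 0 0 -0.2; 0 0 0 0 0 0 -1; 0 0 0 0 0 0 -1; 0 0 0 0 0 0 -1; 0 0 0 0 0 0 -1")

```text
t: 22.2
tcp_pos: [0.406, -0.2156, 0.0754]
tool_rot: [0.947, 0.322, 0.001, 0.001]
force: [0.7, -1.3, 5.9]
finger_gap: 0.318
gripper_force: 30.1
```

move_arm(commands="0 0 -10 0 0 0 -1; 0 0 -40 0 0 0 -1; 0 0 -85 0 0 0 -1; 0 0 -130 0 0 0 -1; 0 0 -180 0 0 0 -1")

```text
t: 22.82
tcp_pos: [0.4042, -0.2139, 0.2559]
tool_rot: [0.947, 0.322, -0.001, -0.001]
force: [0.5, -0.5, -1.5]
finger_gap: 0.316
gripper_force: 29.8
```

```bash
python3 - <<'E'
from fl import *
go([0,0,.255]); b=flasks(); 
E
```

```text
t22.82 rackpos [-290.7 -204.7  255.9] F [ 0.5 -0.5 -1.5] gap 0.316 g 29.8 turn [-0.15  0.03  0.  ]
to [0, 0, 0.255] shift [ 290.7 -204.7    1.3]
top [305.9 196.4] 496 [0.5869 0.0276 0.032 ] [   1.3 -124.5   32. ]
top [435.8 275.1] 328 [ 0.4139 -0.2373  0.032 ] [-297.3 -229.1   32. ]
```

move_arm(commands="40 -28 0 0 0 0 -1; 90 -63 0 0 0 0 -1; 140 -98 0 0 0 0 -1; 190 -133 0 0 0 0 -1; 240 -168 0 0 0 0 -1")

```text
t: 23.55
tcp_pos: [0.4923, 0.0665, 0.2537]
tool_rot: [0.947, 0.322, -0.001, -0.0]
force: [1.7, -0.2, -0.9]
finger_gap: 0.314
gripper_force: 30.0
```

move_arm(commands="30 -22 0 0 0 0 -1; 50 -36 0 0 0 0 -1; 50 -36 0 0 0 0 -1; 50 -36 0 0 0 0 -1; 50 -36 0 0 0 0 -1")

```text
t: 24.18
tcp_pos: [0.5103, 0.1225, 0.2544]
tool_rot: [0.947, 0.321, -0.001, -0.0]
force: [-0.2, 0.4, -1.4]
finger_gap: 0.316
gripper_force: 29.9
```

```bash
python3 - <<'E'
from fl import *
go([0,0,.115]); b=flasks(); 
E
```

```text
t24.18 rackpos [ -1.6  -2.6 254.4] F [-0.2  0.4 -1.4] gap 0.316 g 29.9 turn [-0.03  0.07 -0.08]
to [0, 0, 0.115] shift [  1.8  -2.5 139.4]
top [305.9 196.3] 497 [0.5869 0.0276 0.032 ] [   1.4 -124.5   32. ]
top [263.6 226.6] 82 [0.5258 0.1178 0.032 ] [  7.8 -15.7  32. ]
side [269.3 211.4] 598 [ 0.6858 -0.1109  0.032 ] [  -4.7 -294.6   32. ]
```

move_arm(commands="1 -2 35 0 0 0 -1; 1 -2 75 0 0 0 -1; 1 -2 105 0 0 0 -1; 1 -2 128 0 0 0 -1; 1 -2 139 0 0 0 -1")

```text
t: 24.9
tcp_pos: [0.51, 0.1251, 0.1146]
tool_rot: [0.947, 0.321, -0.001, -0.0]
force: [0.8, -0.0, -1.2]
finger_gap: 0.319
gripper_force: 29.9
```

move_arm(commands="0 0 2 0 0 0 -1; 0 0 4 0 0 0 -1; 0 0 6 0 0 0 -1; 0 0 8 0 0 0 -1; 0 0 8 0 0 0 -1")

```text
t: 25.52
tcp_pos: [0.5105, 0.1257, 0.1078]
tool_rot: [0.947, 0.322, 0.0, 0.0]
force: [-0.8, -0.6, -1.8]
finger_gap: 0.315
gripper_force: 29.9
```

move_arm(commands="0 0 1 0 0 0 -1; 0 0 2 0 0 0 -1; 0 0 2.5 0 0 0 -1; 0 0 2.5 0 0 0 -1; 0 0 2.5 0 0 0 -1")

```text
t: 26.15
tcp_pos: [0.5105, 0.1257, 0.1052]
tool_rot: [0.947, 0.322, 0.0, 0.0]
force: [0.1, 1.1, -0.1]
finger_gap: 0.32
gripper_force: 29.9
```

move_arm(commands="0 0 0.5 0 0 0 -1; 0 0 1 0 0 0 -1; 0 0 1.5 0 0 0 -1; 0 0 1.5 0 0 0 -1; 0 0 1.5 0 0 0 -1")

```text
t: 26.78
tcp_pos: [0.5105, 0.1257, 0.1037]
tool_rot: [0.947, 0.322, 0.0, -0.0]
force: [-0.2, 0.3, -1.1]
finger_gap: 0.313
gripper_force: 29.9
```

move_arm(commands="0 0 0.5 0 0 0 -1; 0 0 1 0 0 0 -1; 0 0 1 0 0 0 -1; 0 0 1 0 0 0 -1; 0 0 1 0 0 0 -1")

```text
t: 27.4
tcp_pos: [0.5108, 0.1257, 0.1034]
tool_rot: [0.947, 0.322, 0.0, 0.0]
force: [-0.8, -0.9, 5.3]
finger_gap: 0.32
gripper_force: 30.4
```

move_arm(commands="0 0 0 0 0 0 -0.2; 0 0 0 0 0 0 -0.05; 0 0 0 0 0 0 -0.05; 0 0 0 0 0 0 -0.05; 0 0 0 0 0 0 -0.05")

```text
t: 28.02
tcp_pos: [0.5114, 0.1254, 0.1029]
tool_rot: [0.947, 0.322, 0.001, 0.0]
force: [2.7, -3.1, 4.2]
finger_gap: 0.473
gripper_force: 2.3
```

move_arm(commands="0 0 -15 0 0 0 -0.05; 0 0 -50 0 0 0 -0.05; 0 0 -100 0 0 0 -0.05; 0 0 -160 0 0 0 0; 0 0 -210 0 0 0 0.1")

```text
t: 28.65
tcp_pos: [0.5092, 0.1264, 0.3152]
tool_rot: [0.947, 0.322, -0.0, -0.001]
force: [1.2, 0.1, -0.5]
finger_gap: 0.55
gripper_force: 0.0
```

```bash
python3 - <<'E'
from fl import *
go([.0785,0.0003,.268]); b=flasks()
crop(b,180,100,240,180,3,"s7.png")
E
```

```text
t28.65 rackpos [-1.000e-01  1.200e+00  3.152e+02] F [ 1.2  0.1 -0.5] gap 0.550 g 0.0 turn [-0.07 -0.01  0.02]
to [0.0785, 0.0003, 0.268] shift [78.6  1.  47.2]
top [305.8 196.3] 498 [0.5869 0.0276 0.032 ] [   1.4 -124.5   32. ]
top [262.5 233.6] 429 [0.511  0.1203 0.032 ] [-2.4 -4.7 32. ]
```

View pics/s7.png

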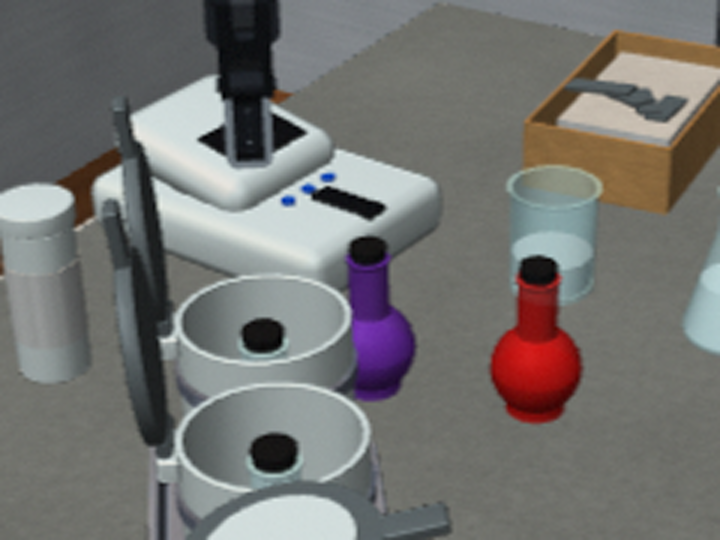

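Both flasks stand upright in carriers 2 and 3, with stoppers at (275,453) and (263,335). Now I pinch tab 2 and swing it shut.

move_arm(commands="40 0.5 0 0 0 0 0.1; 79 1 0 0 0 0 0.1; 79 1 20 0 0 0 0.1; 79 1 47 0 0 0 0.1; 79 1 47 0 0 0 0.1")

```text
t: 29.38
tcp_pos: [0.5706, 0.1733, 0.2626]
tool_rot: [0.947, 0.322, -0.004, -0.001]
force: [0.3, 0.0, 0.9]
finger_gap: 0.55
gripper_force: 0.0
```

move_arm(commands="0 0 0 0 0 0 0.1; 0 0 0 0 0 0 -1; 0 0 0 0 0 0 -1; 0 0 0 0 0 0 -1; 0 0 0 0 0 0 -1")

```text
t: 30.0
tcp_pos: [0.5739, 0.1735, 0.267]
tool_rot: [0.947, 0.322, 0.001, -0.0]
force: [-2.1, 1.6, 6.2]
finger_gap: 0.205
gripper_force: 31.1
```

```bash
python3 - <<'E'
from go import *
st()
E
```

```text
t30.00 rackpos [ 80.   -0.9 267. ] F [-2.1  1.6  6.2] gap 0.205 g 31.1 turn [ 0.01 -0.1   0.  ]
```

move_arm(commands="-18.5 0 -2 0 0 0 -1; -37.5 0 -1 0 0 0 -1; -56.5 0 2.5 0 0 0 -1; -74.5 0 9 0 0 0 -1; -91.5 0 18.5 0 0 0 -1")

```text
t: 30.62
tcp_pos: [0.5019, 0.118, 0.2479]
tool_rot: [0.947, 0.322, 0.002, -0.001]
force: [1.4, 4.0, 1.5]
finger_gap: 0.203
gripper_force: 29.7
```

move_arm(commands="-15.5 0 11.5 0 0 0 -1; -28.5 0 25.5 0 0 0 -1; -40 0 41 0 0 0 -1; -48.5 0 58 0 0 0 -1; -54 0 72.5 0 0 0 -1")

```text
t: 31.25
tcp_pos: [0.4581, 0.0842, 0.1746]
tool_rot: [0.947, 0.322, 0.0, -0.0]
force: [-0.7, 1.1, 3.1]
finger_gap: 0.204
gripper_force: 29.4
```

move_arm(commands="-3 0 15 0 0 0 -1; -4.5 0 25 0 0 0 -1; -5 0 35 0 0 0 -1; -5 0 35 0 0 0 -1; -5 0 35 0 0 0 -1")

```text
t: 31.88
tcp_pos: [0.454, 0.0812, 0.14]
tool_rot: [0.947, 0.322, -0.001, 0.0]
force: [-3.7, -0.7, 8.3]
finger_gap: 0.203
gripper_force: 30.8
```

```bash
python3 - <<'E'
from go import *
st()
E
```

```text
t31.88 rackpos [-71.4  -1.  140. ] F [-3.7 -0.7  8.3] gap 0.203 g 30.8 turn [-0.01  0.06  0.03]
```

move_arm(commands="0 0 1 0 0 0 -1; 0 0 2 0 0 0 -1; 0 0 3 0 0 0 -1; 0 0 3 0 0 0 -1; 0 0 3 0 0 0 -1")

```text
t: 32.5
tcp_pos: [0.4541, 0.0811, 0.1393]
tool_rot: [0.947, 0.322, 0.0, 0.001]
force: [-7.8, -1.8, 27.7]
finger_gap: 0.203
gripper_force: 33.1
```

move_arm(commands="0 0 -3 0 0 0 -1; 0 0 -3 0 0 0 0.1; 0 0 -3 0 0 0 0.1; 0 0 -40 0 0 0 0.1; 0 0 -70 0 0 0 -1")

```text
t: 33.12
tcp_pos: [0.4548, 0.0813, 0.207]
tool_rot: [0.947, 0.322, -0.0, -0.0]
force: [0.8, -0.5, -0.8]
finger_gap: 0.351
gripper_force: 0.0
```

```bash
python3 - <<'E'
from go import *
go([-.066,0,.168])
E
```

```text
t33.12 rackpos [-70.7  -1.4 207. ] F [ 0.8 -0.5 -0.8] gap 0.351 g 0.0 turn [-0.02  0.02  0.  ]
to [-0.066, 0, 0.168] shift [ 4.7 -1.3 39. ]
```

move_arm(commands="12 -1 0 0 0 0 -1; 25 -1.5 15 0 0 0 -1; 25 -1.5 36 0 0 0 -1; 25 -1.5 42 0 0 0 -1; 25 -1.5 45 0 0 0 -1")

```text
t: 33.75
tcp_pos: [0.4731, 0.0979, 0.1607]
tool_rot: [0.947, 0.322, -0.001, -0.0]
force: [-0.4, 0.0, 0.9]
finger_gap: 0.001
gripper_force: 0.5
```

move_arm(commands="0 0 1 0 0 0 -1; 0 0 2 0 0 0 -1; 0 0 3 0 0 0 -1; 0 0 3 0 0 0 -1; 0 0 3 0 0 0 -1")

```text
t: 34.38
tcp_pos: [0.4736, 0.0977, 0.1603]
tool_rot: [0.947, 0.322, 0.001, 0.0]
force: [-2.5, -0.1, 9.7]
finger_gap: 0.003
gripper_force: 4.6
```

The fingertips stop firmly at z = 0.160, so cap 2 is fully shut. Now cap 3.

move_arm(commands="0 0 -50 0 0 0 -1; 0 0 -110 0 0 0 0; 20 20 -158 0 0 0 0.1; 55 55 -160 0 0 0 0.1; 90 90 -160 0 0 0 0.1")

```text
t: 35.0
tcp_pos: [0.6012, 0.0811, 0.321]
tool_rot: [0.947, 0.322, 0.002, 0.001]
force: [-0.3, -0.1, -0.3]
finger_gap: 0.554
gripper_force: 0.0
```

move_arm(commands="20 20 0 0 0 0 0.1; 36 34 0 0 0 0 0.1; 36 34 0 0 0 0 0.1; 36 34 0 0 0 0 0.1; 36 34 0 0 0 0 0.1")

```text
t: 35.62
tcp_pos: [0.6478, 0.0764, 0.319]
tool_rot: [0.947, 0.322, -0.0, -0.0]
force: [-1.0, -0.8, 0.1]
finger_gap: 0.547
gripper_force: 0.0
```

```bash
python3 - <<'E'
from go import *
go([.080,-.1250,.268])
E
```

```text
t35.62 rackpos [  79.3 -122.8  319. ] F [-1.  -0.8  0.1] gap 0.547 g 0.0 turn [-0.02  0.02  0.02]
to [0.08, -0.125, 0.268] shift [ 0.7  2.2 51. ]
```

move_arm(commands="0.7 2.2 20 0 0 0 0.1; 0.7 2.2 45 0 0 0 0.1; 0.7 2.2 51 0 0 0 0.1; 0.7 2.2 51 0 0 0 0.1; 0.7 2.2 51 0 0 0 0.1")

```text
t: 36.25
tcp_pos: [0.6513, 0.0749, 0.269]
tool_rot: [0.947, 0.322, 0.001, 0.0]
force: [-0.4, -0.3, 0.2]
finger_gap: 0.552
gripper_force: 0.0
```

move_arm(commands="0 0 0 0 0 0 -1; 0 0 0 0 0 0 -1; 0 0 0 0 0 0 -1; 0 0 0 0 0 0 -1; 0 0 0 0 0 0 -1")

```text
t: 36.88
tcp_pos: [0.6509, 0.0751, 0.2686]
tool_rot: [0.947, 0.322, 0.001, 0.0]
force: [-0.6, 0.6, 6.1]
finger_gap: 0.202
gripper_force: 30.8
```

```bash
python3 - <<'E'
from go import *
st()
E
```

```text
t36.88 rackpos [  81.  -125.8  268.6] F [-0.6  0.6  6.1] gap 0.202 g 30.8 turn [ 0.03 -0.06  0.01]
```

move_arm(commands="-18.5 0 -2 0 0 0 -1; -37.5 0 -1 0 0 0 -1; -56.5 0 2.5 0 0 0 -1; -74.5 0 9 0 0 0 -1; -91.5 0 18.5 0 0 0 -1")

```text
t: 37.5
tcp_pos: [0.5789, 0.0196, 0.2496]
tool_rot: [0.947, 0.322, 0.002, -0.0]
force: [1.5, 3.1, 1.5]
finger_gap: 0.202
gripper_force: 31.9
```

move_arm(commands="-15.5 0 11.5 0 0 0 -1; -28.5 0 25.5 0 0 0 -1; -40 0 41 0 0 0 -1; -48.5 0 58 0 0 0 -1; -54 0 72.5 0 0 0 -1")

```text
t: 38.12
tcp_pos: [0.5349, -0.0143, 0.1764]
tool_rot: [0.947, 0.322, -0.0, 0.0]
force: [-1.2, 0.4, 2.7]
finger_gap: 0.2
gripper_force: 32.0
```

move_arm(commands="-3 0 15 0 0 0 -1; -4.5 0 25 0 0 0 -1; -5 0 35 0 0 0 -1; -5 0 36.5 0 0 0 -1; -5 0 36.5 0 0 0 -1")

```text
t: 38.75
tcp_pos: [0.5311, -0.0173, 0.1425]
tool_rot: [0.947, 0.322, -0.0, 0.001]
force: [-7.4, -2.1, 20.0]
finger_gap: 0.199
gripper_force: 35.2
```

move_arm(commands="0 0 -1.5 0 0 0 -1; 0 0 -1.5 0 0 0 0.1; 0 0 -1.5 0 0 0 0.1; 0 0 -40 0 0 0 0.1; 0 0 -67 0 0 0 -1")

```text
t: 39.38
tcp_pos: [0.5318, -0.0166, 0.2076]
tool_rot: [0.947, 0.322, 0.0, -0.0]
force: [-0.4, 0.3, 0.7]
finger_gap: 0.351
gripper_force: 0.0
```

move_arm(commands="12 0 0 0 0 0 -1; 25 0 15 0 0 0 -1; 25 0 36 0 0 0 -1; 25 0 42 0 0 0 -1; 25 0 46 0 0 0 -1")

```text
t: 40.0
tcp_pos: [0.55, -0.0009, 0.1602]
tool_rot: [0.947, 0.322, -0.002, -0.001]
force: [-5.3, 1.3, 16.1]
finger_gap: 0.001
gripper_force: 8.4
```

move_arm(commands="0 0 1 0 0 0 -1; 0 0 2 0 0 0 -1; 0 0 3 0 0 0 -1; 0 0 3 0 0 0 -1; 0 0 3 0 0 0 -1")

```text
t: 40.62
tcp_pos: [0.55, -0.001, 0.1602]
tool_rot: [0.947, 0.322, -0.001, -0.001]
force: [-6.4, 1.9, 16.7]
finger_gap: -0.003
gripper_force: 7.8
```

Cap 3 is shut, with a firm stop at 0.160. Now I press cap 1.

move_arm(commands="0 0 -40 0 0 0 -1; 0 -55 -70 0 0 0 -1; 0 -112 -70 0 0 0 -1; 0 -170 -70 0 0 0 -1; 0 -228 -70 0 0 0 -1")

```text
t: 41.25
tcp_pos: [0.4114, 0.1805, 0.2284]
tool_rot: [0.947, 0.321, 0.001, -0.0]
force: [0.6, 0.2, 0.9]
finger_gap: -0.0
gripper_force: 0.0
```

move_arm(commands="-2 -22 0 0 0 0 -1; -2 -22 0 0 0 0 -1; -2 -22 20 0 0 0 -1; -2 -22 35 0 0 0 -1; -2 -22 45 0 0 0 -1")

```text
t: 41.88
tcp_pos: [0.3983, 0.1947, 0.1825]
tool_rot: [0.947, 0.321, 0.0, 0.0]
force: [0.3, 0.0, 0.6]
finger_gap: 0.001
gripper_force: 0.0
```

```bash
python3 - <<'E'
from go import *
go([-.048,.125,.160])
E
```

```text
t41.88 rackpos [-46.4 122.9 182.5] F [0.3 0.  0.6] gap 0.001 g 0.0 turn [ 0.02 -0.01 -0.07]
to [-0.048, 0.125, 0.16] shift [-1.6 -2.1 22.5]
```

move_arm(commands="-1.5 -2 5 0 0 0 -1; -1.5 -2 10 0 0 0 -1; -1.5 -2 15 0 0 0 -1; -1.5 -2 20 0 0 0 -1; -1.5 -2 23 0 0 0 -1")

```text
t: 42.5
tcp_pos: [0.3948, 0.1961, 0.1601]
tool_rot: [0.947, 0.322, -0.0, 0.0]
force: [-3.0, -1.8, 16.2]
finger_gap: -0.006
gripper_force: 8.5
```

move_arm(commands="0 0 1 0 0 0 -1; 0 0 2 0 0 0 -1; 0 0 3 0 0 0 -1; 0 0 3 0 0 0 -1; 0 0 3 0 0 0 -1")

```text
t: 43.12
tcp_pos: [0.3948, 0.1961, 0.1598]
tool_rot: [0.947, 0.322, 0.001, 0.0]
force: [-5.8, -2.5, 25.8]
finger_gap: -0.003
gripper_force: 13.4
```

Cap 1 also stops at 0.160. I'll retreat clear of the rack and look once more.

move_arm(commands="0 0 -30 0 0 0 -1; 0 0 -80 0 0 0 -1; -10 20 -120 0 0 0 -1; -20 75 -120 0 0 0 -1; -30 130 -120 0 0 0 -1")

```text
t: 43.75
tcp_pos: [0.4512, 0.074, 0.2782]
tool_rot: [0.947, 0.323, 0.002, 0.0]
force: [-0.3, 0.1, -0.5]
finger_gap: -0.002
gripper_force: 0.0
```

move_arm(commands="-20 55 0 0 0 0 -1; -45 105 0 0 0 0 -1; -65 160 0 0 0 0 -1; -85 210 0 0 0 0 -1; -85 210 0 0 0 0 -1")

```text
t: 44.38
tcp_pos: [0.5123, -0.1474, 0.2769]
tool_rot: [0.948, 0.319, 0.001, 0.001]
force: [-0.8, 0.6, 0.6]
finger_gap: -0.002
gripper_force: 0.0
```

```bash
python3 - <<'E'
from fl import *
st(); b=flasks(); a=snapshot("top")
i=np.hstack([cv2.resize(a["image"][100:340,150:550],(400,240)),cv2.resize(b["image"][140:380,180:480],(400,320))[:240]])
j=np.hstack([cv2.resize(a["image"][140:320,155:355],(400,360)),cv2.resize(b["image"][170:350,200:400],(400,360),interpolation=cv2.INTER_CUBIC)])
cv2.imwrite("pics/s8.png",np.vstack([i,j])[:,:,::-1])
E
```

```text
t44.38 rackpos [-164.5 -217.8  276.9] F [-0.8  0.6  0.6] gap -0.002 g 0.0 turn [ 0.13 -0.03 -0.28]
```

View pics/s8.png

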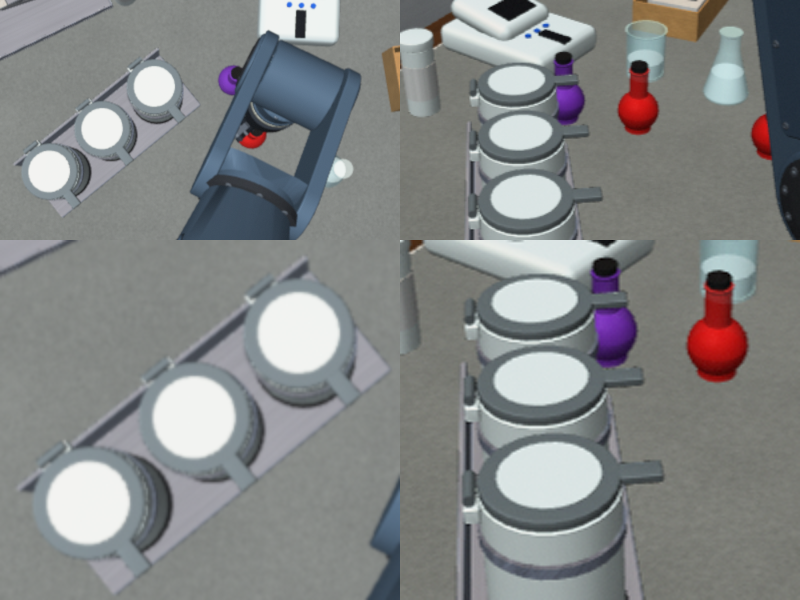

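All three caps lie flat and shut in both views. The bystanders stand, and no amber flask is left on the bench.

```bash
python3 -c "
from station import ticket
print(ticket.sign_off())"
```

```text
the job is handed in; nothing more can be done
None
```

I found two amber round flasks on the bench; both now stand upright in carriers 2 and 3, all three caps are pressed fully shut (empty carrier 1 included), the conical flask and beaker were left alone, and the job is handed in, though the sign-off returned no verdict.

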